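# Put the loose sockets back in their holders by size

## Task

Four wrench sockets of different sizes are standing loose on the bench. Put each one back upright in its own holder in the red tray, so that it stands on the floor of the well: the narrowest well belongs to the smallest socket and so on up by size to the widest well for the largest. Set them down rather than drop them, and leave the middle-sized socket standing where it already is, in the middle-sized well.

Things in the scene. Friction and masses are not known exactly. Their poses are not given: they have to be found in the camera images.
- socket_a: The smallest socket: a plain chromed-steel wrench socket, a round cylinder 20 mm in outer diameter and 38 mm tall, standing upright on the bench at the start with its hexagon opening up. Origin: centre of its underside; z points up along its axis; turned any way about it. A 2.5 mm bevel runs round the foot.
- socket_b: The second smallest socket: a plain chromed-steel wrench socket, a round cylinder 30 mm in outer diameter and 44 mm tall, standing upright on the bench at the start with its hexagon opening up. Origin: centre of its underside; z points up along its axis; turned any way about it. A 2.5 mm bevel runs round the foot.
- socket_d: The second largest socket: a plain chromed-steel wrench socket, a round cylinder 50 mm in outer diameter and 56 mm tall, standing upright on the bench at the start with its hexagon opening up. Origin: centre of its underside; z points up along its axis; turned any way about it. A 2.5 mm bevel runs round the foot.
- socket_e: The largest socket: a plain chromed-steel wrench socket, a round cylinder 60 mm in outer diameter and 62 mm tall, standing upright on the bench at the start with its hexagon opening up. Origin: centre of its underside; z points up along its axis; turned any way about it. A 2.5 mm bevel runs round the foot.
- socket_c: The middle-sized socket, 40 mm in outer diameter and 50 mm tall, same look; it already stands in its own holder at the start (underside on the well's floor) and stays there. Origin: centre of its underside; z up.
- holder_a: Holder for the smallest socket: fixed grey plastic block 92 x 92 mm, 18 mm high, with a round well 32 mm wide and 12 mm deep in its top centre. Origin: centre of its underside, 4 mm above the bench; z up: well floor at z 6 mm, top at 18 mm. All five sit in any order in one row (pitch 94 mm along their y) in a red tray with a rim 14 mm above the bench.
- holder_b: Holder for the second smallest socket: fixed grey plastic block 92 x 92 mm, 18 mm high, with a round well 42 mm wide and 12 mm deep in its top centre. Origin: centre of its underside, 4 mm above the bench; z up: well floor at z 6 mm, top at 18 mm.
- holder_c: Holder for the middle-sized socket: fixed grey plastic block 92 x 92 mm, 18 mm high, with a round well 52 mm wide and 12 mm deep in its top centre. Origin: centre of its underside, 4 mm above the bench; z up: well floor at z 6 mm, top at 18 mm. The middle-sized socket already stands in it.
- holder_d: Holder for the second largest socket: fixed grey plastic block 92 x 92 mm, 18 mm high, with a round well 62 mm wide and 12 mm deep in its top centre. Origin: centre of its underside, 4 mm above the bench; z up: well floor at z 6 mm, top at 18 mm.
- holder_e: Holder for the largest socket: fixed grey plastic block 92 x 92 mm, 18 mm high, with a round well 72 mm wide and 12 mm deep in its top centre. Origin: centre of its underside, 4 mm above the bench; z up: well floor at z 6 mm, top at 18 mm.
Not all that is in view belongs to the job. What is shaped like the holder_c but turquoise is not meant.

How it is judged:
At the end, for the whole second after the job is handed in: Each of the five sockets stands in the holder of its own size rank: its axis within 10 mm of the holder's centre, its underside on the well floor (within 3.5 mm), upright within 0.12 rad, at rest (under 20 mm/s) and not touched by the fingers (horizontal distance between socket_a and holder_a below 0.01 m and z of socket_a in the frame of holder_a below 0.0095 m and angle between each of socket_a, socket_b, socket_c, socket_d, socket_e's own z axis and vertical below 0.12 rad and linear speed of each of socket_a, socket_b, socket_c, socket_d, socket_e below 0.02 m/s and contact force between the fingers and socket_a below 0.05 N and horizontal distance between socket_b and holder_b below 0.01 m and z of socket_b in the frame of holder_b below 0.0095 m and contact force between the fingers and socket_b below 0.05 N and horizontal distance between socket_c and holder_c below 0.01 m and z of socket_c in the frame of holder_c below 0.0095 m and contact force between the fingers and socket_c below 0.05 N and horizontal distance between socket_d and holder_d below 0.01 m and z of socket_d in the frame of holder_d below 0.0095 m and contact force between the fingers and socket_d below 0.05 N and horizontal distance between socket_e and holder_e below 0.01 m and z of socket_e in the frame of holder_e below 0.0095 m and contact force between the fingers and socket_e below 0.05 N).
It fails at once if a socket is dropped or flung: it moves faster than 0.6 m/s while the fingers do not touch it (a free fall of about 18 mm) ((contact force between the fingers and socket_a below 0.02 N and linear speed of socket_a above 0.6 m/s) or (contact force between the fingers and socket_b below 0.02 N and linear speed of socket_b above 0.6 m/s) or (contact force between the fingers and socket_c below 0.02 N and linear speed of socket_c above 0.6 m/s) or (contact force between the fingers and socket_d below 0.02 N and linear speed of socket_d above 0.6 m/s) or (contact force between the fingers and socket_e below 0.02 N and linear speed of socket_e above 0.6 m/s)).
It fails at once if the middle-sized socket that is already home is tipped (over 0.35 rad) or taken out of its well (over 8 mm up) (angle between socket_c's own z axis and vertical above 0.35 rad or z of socket_c in the frame of holder_c above 0.014 m).
It also fails if it takes over 93 s, if anything falls off the work surface, if the arm or the gripper's body presses on something with over 40 N, if the wrist force passes 120 N, or if a joint passes its speed limit or range.

## Robot

A 6-joint arm with a two-finger parallel gripper is mounted at the origin on the work surface. World frame = base frame: x ahead of the robot, y to its left, z up, the work surface at z = 0. Lengths are in m, angles in rad, forces in N, time in s.
With the tool pointing down it reaches from about 0.275 to 0.775 m from the base axis. Payload 14.6 kg.
Tool frame: the origin (TCP) lies midway between the tips of the shut fingers; the grasp point (between the pads) lies arm.hold_point_z behind it (arm.hold_point_z is the distance from the TCP to the grasp point, in m); z points along the fingers, y is the line along which they close (so a half turn about z gives the same grasp; the last joint's range is limited). The gripper opens to 85 mm and grips with 20 to 120 N. Pads are 22 mm wide; open, the fingers measure 114 mm over their backs; the gripper's body (76 mm by 85 mm) begins 54 mm behind the grasp point. The pads swing forward as they close: fully open they stand 13 mm farther back than shut.
Start: joints at [-0.155, 0.263, -0.048, 1.259, 0, 1.415], TCP at [0.525, -0, 0.231] pointing down, gripper open.
Joint ranges: [-2.65, 2.65], [-0.89, 1.7], [-1.18, 1.37], [-2.13, 2.11], [-1.35, 1.29], [-3.14, 3.14]. Speed limits (rad/s): [1.89, 1.89, 2.57, 2.79, 3.14, 3.14].

## Interface

Orientations are given as a unit quaternion [w, x, y, z].
In Python, from station import arm, optics, order gives the robot as it stands.
- The arm moves only by the tool drive_tool, never from a script. Its argument "plan" is a list of rows, each an object with "claw": the finger opening in cm, from 0 to 8.54; "travel": the shift along the tool's x, y, z in cm, a list of three; "yaw": the turn about the tool's z in degrees. In form: [{"claw": claw, "travel": [x, y, z], "yaw": yaw}, ...]. A call has 1 to 10 rows; each row is the pose to reach, as a shift and turn from the pose commanded when the call began, along the tool's axes at that moment; what a row does not reach only later rows make up. A row lasts 1/8 s, in which the tool goes at most 62.5 mm and 10.7 degrees, less where a joint would pass 70% of its speed; a pose out of reach is approached as far as the arm can. A call with a gripper value outside its range is refused whole. The fingers move at their own pace and stop on an object; "squeeze" is the grip in N (left out, the last holds). Time passes only in rows, so rows that repeat a pose let the fingers close. It gives the time, the measured TCP pose, the force, the opening and the grip force at its end, in the units of the state.
- arm.read_state(): the state, without advancing time (a new reading comes with each control period).
- optics.read_camera(name): name is "scene" or "side" or "wrist"; returns a dict with "img" (480x640x3 uint8, blue, green, red), "fx", "fy", "cx", "cy" (pixels), "R" (3x3) and "t" (3): a world point X has camera coordinates R X + t. Camera axes: x right, y down, z forward; pixel columns grow to the right and rows downward; lengths in m; the calibration is good to about 2 mm. The wrist camera is an equidistant fisheye: a pixel r from the principal point sees the ray r / f radians off the axis. A picture is of the moment at which its call begins. There is no depth.
- order.hand_in(): hands the job in; it is judged then, once.
The state is a dict: "time_s": time; "qpos": joint angles; "joint_vel": joint speeds; "joint_efforts": joint torques, N m; "tcp_pos": TCP position; "tcp_rot": TCP orientation; "contact_force": force on the tool from outside, world axes, zero at the start; "torque": the same for the moment, N m; "grip_width": opening from 0.0 (shut) to 1.0 (fully open); "grasp_force": force on a finger pad.
Only numpy, scipy, OpenCV 4.12 (cv2) and the standard library are available. Lean on these libraries where they do the work, as an engineer would, in place of code of your own. Each camera call takes 0.05 s, during which the arm holds its last target. There are 200 camera calls.

## Working session

There is one attempt and no reset: what is moved stays moved. The work goes in short steps, Python scripts to look and compute and a tool call to move; the robot and the scene stay as the last step left them, time stands still between calls to the robot, and variables do not carry over. Pictures are saved under pics/ and viewed, at most 14 in all, crops included, and the job is handed in when it is done.

Besides the shell and the picture viewer there is one more tool, called after "Emit:" as a command line: name --argument value ..., lists and objects as JSON in quotes. drive_tool: Moves the arm, as the interface text tells. Its arguments: {"type":"object","properties":{"plan":{"type":"array","items":{"type":"object","properties":{"claw":{"type":"number"},"travel":{"type":"array","items":{"type":"number"}},"yaw":{"type":"number"}}}},"squeeze":{"type":"number"}},"required":["plan"]}

```bash
mkdir -p pics; ls; python3 - <<'E'
from station import arm, optics
import cv2
s=arm.read_state(); print(s, arm.hold_point_z)
for n in("scene","side","wrist"):
    c=optics.read_camera(n); cv2.imwrite(f"pics/{n}0.png",c["img"]); print(n,c["fx"],c["cx"],c["cy"],c["R"],c["t"])
E
```

```text
pics
{'time_s': 0.0, 'qpos': array([-1.55313070e-01,  2.63522076e-01, -4.89066939e-02,  1.25937465e+00,
        1.51902174e-05,  1.41552876e+00]), 'joint_vel': array([-0.00025172,  0.00105922, -0.0013373 , -0.0001868 , -0.00080672,
       -0.00077867]), 'joint_efforts': array([ 6.28219332e-04, -6.37613010e+01,  3.84567368e+01,  1.37825581e-02,
        8.02127857e-07, -5.80562346e-05]), 'tcp_pos': array([5.24750802e-01, 3.13226459e-05, 2.30836625e-01]), 'tcp_rot': array([-4.11323947e-04,  7.07122783e-01,  7.07090600e-01, -2.90569990e-04]), 'contact_force': array([ 0.39728769, -0.09197103, -1.02663768]), 'torque': array([-0.01582948, -0.01462123, -0.05833967]), 'grasp_force': 0.0, 'grip_width': 1.0025035793271473} 0.0187
scene 508.6892459355285 322.4360066916871 237.36587704521966 [[ 0.82974341  0.55810368  0.00679336]
 [ 0.37554438 -0.54924214 -0.74652494]
 [-0.41290712  0.62197536 -0.66532275]] [-0.37970988 -0.13822851  1.31894718]
side 457.84399348290384 321.97014924633686 245.26765289938064 [[ 0.9810909  -0.19341751 -0.0070934 ]
 [-0.12893685 -0.62580784 -0.76924628]
 [ 0.1443466   0.75561512 -0.63891302]] [-0.4487473   0.09487611  0.89533323]
wrist 371.64829954431775 319.5096002717552 234.638173032128 [[ 9.99999678e-01  8.01618750e-04  4.57734169e-05]
 [ 7.56543436e-04 -9.59797258e-01  2.80693163e-01]
 [ 2.68942102e-04 -2.80693038e-01 -9.59797555e-01]] [-0.5250866  -0.0377365   0.37829175]
```

View pics/scene0.png

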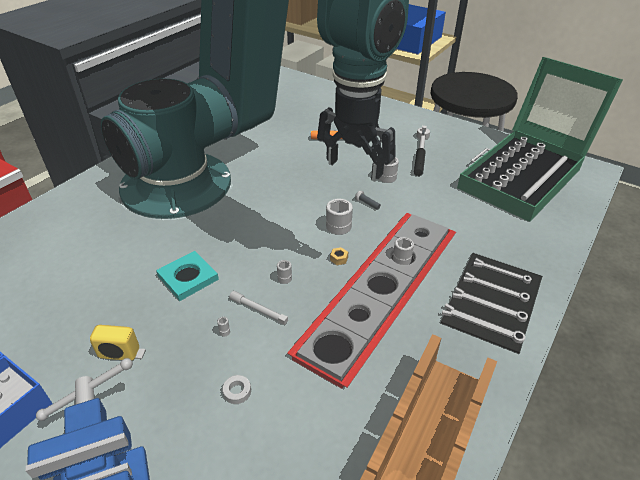

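View pics/side0.png

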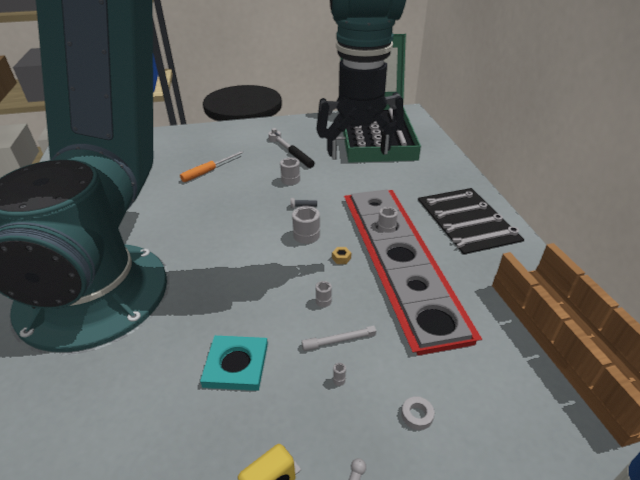

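View pics/wrist0.png

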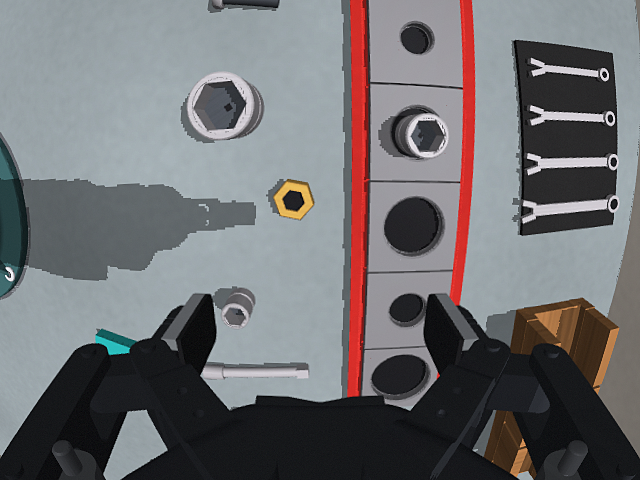

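Scene picture: sockets e (340,215), d (388,168, behind a finger), b (284,271), a (223,326). The tray runs from (425,230) to (335,350) and c stands at (403,250). Side picture: e (306,223), d (290,171), b (323,292), a (340,373), and wells at (375,202), (401,253), (417,284), (437,320). The wrist view shows e, b and the tray, with the tray running along world y. The turquoise block, ring, nut, bar and bolt are distractors.

```bash
cat > h.py <<'E'
import numpy as np, cv2
from station import arm, optics
def ray(c,name,p):
    x=np.array([p[0]-c["cx"],p[1]-c["cy"]])/[c["fx"],c["fy"]]
    if name=="wrist":
        r=np.hypot(*x); d=np.array([*(x/r*np.sin(r)),np.cos(r)])
    else: d=np.array([*x,1.]); d/=np.linalg.norm(d)
    R=np.array(c["R"]); return -R.T@np.array(c["t"]), R.T@d
def plane(c,n,p,z):
    o,d=ray(c,n,p); return o+d*(z-o[2])/d[2]
def tri(rs):
    A=sum(np.eye(3)-np.outer(d,d) for o,d in rs); b=sum((np.eye(3)-np.outer(d,d))@o for o,d in rs)
    x=np.linalg.solve(A,b); return x,[round(1e3*np.linalg.norm(np.cross(x-o,d)),1) for o,d in rs]
def dark(img,v=75,amin=120):
    m=(img.max(2)<v).astype(np.uint8); out=[]
    for k in cv2.findContours(m,cv2.RETR_EXTERNAL,cv2.CHAIN_APPROX_NONE)[0]:
        if cv2.contourArea(k)>amin:
            k=cv2.convexHull(k); out.append((cv2.fitEllipse(k),cv2.contourArea(k)))
    return out
def chrome(img,amin=80):
    h=cv2.cvtColor(img,cv2.COLOR_BGR2HSV); m=((h[...,1]<18)&(h[...,2]>90)).astype(np.uint8)*255
    m=cv2.morphologyEx(m,cv2.MORPH_CLOSE,np.ones((3,3)))
    return m,[(cv2.boundingRect(k),cv2.contourArea(k)) for k in cv2.findContours(m,cv2.RETR_EXTERNAL,cv2.CHAIN_APPROX_NONE)[0] if cv2.contourArea(k)>amin]
E
python3 - <<'E'
from h import *
S={"scene":{"e":(340,200),"b":(284,265),"a":(223,320),"bench":(250,250),"grey":(395,265)},"side":{"e":(306,212),"b":(323,290),"bench":(200,250),"grey":(385,265)}}
for n in("scene","side","wrist"):
    i=cv2.imread(f"pics/{n}0.png"); print(n)
    for k,(x,y) in S.get(n,{}).items(): print(k,i[y-2:y+3,x-2:x+3].reshape(-1,3).mean(0).round())
    box={"scene":(285,210,460,390),"side":(340,185,480,350),"wrist":(350,0,470,400)}[n]
    for e,a in dark(i):
        if box[0]<e[0][0]<box[2] and box[1]<e[0][1]<box[3]: print("dark",np.round(e[0],1),np.round(e[1],1),a)
    m,l=chrome(i); print([x for x in l if x[1]<6000]); cv2.imwrite(f"pics/m_{n}.png",m)
E
```

```text
scene
e [155. 157. 156.]
b [118. 119. 119.]
a [120. 121. 120.]
bench [160. 162. 152.]
grey [157. 158. 157.]
dark [333.  348.2] [28.3 38.8] 838.0
dark [359.3 313.9] [13.2 20.4] 193.5
dark [382.8 284.1] [18.6 29.1] 400.5
[((82, 464, 49, 16), 212.0), ((0, 367, 33, 46), 764.0), ((0, 168, 23, 20), 188.5), ((521, 156, 46, 45), 285.5), ((493, 143, 52, 47), 517.0), ((476, 137, 51, 45), 387.0), ((340, 89, 37, 9), 120.0), ((0, 85, 18, 21), 186.0), ((74, 14, 127, 58), 1116.5)]
side
e [91. 90. 92.]
b [115. 114. 116.]
bench [147. 146. 140.]
grey [103. 102. 103.]
dark [436.4 320. ] [29.  40.9] 911.0
dark [417.2 283.1] [13.8 20.9] 218.0
dark [401.  252.3] [18.  28.8] 390.0
dark [463.4 215.4] [53.4 91.7] 2790.0
[((72, 289, 34, 16), 131.0), ((355, 126, 11, 21), 90.0), ((0, 124, 26, 54), 746.5), ((371, 122, 11, 25), 114.5), ((38, 119, 11, 43), 184.5), ((344, 61, 37, 8), 159.5), ((384, 41, 13, 51), 374.5)]
wrist
dark [399.9 376.5] [43.1 59. ] 1915.5
dark [413.3 226. ] [56.1 60. ] 2604.5
dark [427.1 134.7] [30.8 32.1] 603.0
dark [415.9 132. ] [50.1 52.9] 1522.5
dark [416.6  37.8] [30.6 32.1] 740.5
[((202, 364, 108, 16), 1053.5), ((162, 295, 41, 56), 557.5), ((221, 287, 34, 42), 989.0), ((520, 195, 100, 29), 1049.5), ((525, 153, 94, 22), 902.5), ((530, 105, 85, 21), 715.0), ((186, 71, 79, 70), 4103.0), ((530, 58, 79, 24), 563.0)]
```

```bash
python3 - <<'E'
from h import *
C={n:optics.read_camera(n) for n in("scene","side","wrist")}
# bench is tinted (R<G), chrome is neutral
sil={}
seed={"scene":{"e":(340,215),"d":(390,168),"b":(284,271),"a":(223,326)},"side":{"e":(306,223),"d":(290,171),"b":(323,292),"a":(340,373)},"wrist":{"e":(220,105),"b":(237,308)}}
for n,c in C.items():
    i=cv2.medianBlur(c["img"],3).astype(int)
    m=((abs(i[...,2]-i[...,1])<4)&(abs(i[...,0]-i[...,1])<6)&(i.max(2)>45)).astype(np.uint8)
    m=cv2.morphologyEx(m,cv2.MORPH_CLOSE,np.ones((3,3)))
    for k in cv2.findContours(m,cv2.RETR_EXTERNAL,cv2.CHAIN_APPROX_NONE)[0]:
        if cv2.contourArea(k)<60: continue
        x,y,w,h=cv2.boundingRect(k)
        for s,p in seed[n].items():
            if cv2.pointPolygonTest(k,p,True)>-6: print(n,s,(x,y,w,h),cv2.contourArea(k)); sil[n,s]=(x+w/2-.5,y+h/2-.5)
for s in "edba":
    r=[ray(C[n],n,sil[n,s]) for n in("scene","side") if (n,s) in sil]
    if len(r)>1: x,q=tri(r); print("socket",s,x.round(4),q)
W={"scene":[(382.8,284.1),(359.3,313.9),(333,348.2)],"side":[(401,252.3),(417.2,283.1),(436.4,320)],"wrist":[(413.3,226),None,(399.9,376.5)]}
for j in range(3):
    print("well",j,[tri([ray(C[n],n,W[n][j]) for n in("scene","side")])],[plane(C[n],n,W[n][j],.022).round(4) for n in W if W[n][j]])
print("well top", plane(C["wrist"],"wrist",(416.6,37.8),.022))
# tray direction from red mask
for n in("scene","side","wrist"):
    i=C[n]["img"].astype(int); m=((i[...,2]>140)&(i[...,1]<70)&(i[...,0]<70)).astype(np.uint8)
    k=max(cv2.findContours(m,cv2.RETR_EXTERNAL,cv2.CHAIN_APPROX_NONE)[0],key=cv2.contourArea)
    print(n,[plane(C[n],n,p,.014)[:2].round(3) for p in cv2.boxPoints(cv2.minAreaRect(k))] if n!="wrist" else "", cv2.approxPolyDP(cv2.convexHull(k),4,True).reshape(-1,2).tolist())
E
```

```text
scene a (217, 316, 13, 21) 165.5
scene b (277, 260, 15, 24) 268.5
scene e (326, 199, 27, 36) 781.5
scene d (338, 82, 60, 101) 1893.5
side a (330, 362, 16, 25) 260.0
side b (312, 281, 20, 27) 369.5
side e (289, 198, 32, 47) 1085.0
side d (278, 152, 23, 34) 489.0
wrist b (220, 287, 35, 42) 907.5
socket e [0.439  0.0971 0.0348] [np.float64(4.5), np.float64(4.5)]
socket d [0.4197 0.2291 0.1403] [np.float64(36.4), np.float64(36.4)]
socket b [ 0.4351 -0.1098  0.0199] [np.float64(0.4), np.float64(0.4)]
socket a [ 0.4263 -0.2869  0.0186] [np.float64(0.4), np.float64(0.4)]
well 0 [(array([ 0.62142945, -0.02314932,  0.01798166]), [np.float64(0.8), np.float64(0.8)])] [array([ 0.6233, -0.0276,  0.022 ]), array([ 0.6196, -0.0264,  0.022 ]), array([ 0.6192, -0.0235,  0.022 ])]
well 1 [(array([ 0.6221447 , -0.11760091,  0.01866081]), [np.float64(0.9), np.float64(0.9)])] [array([ 0.6238, -0.1212,  0.022 ]), array([ 0.6207, -0.1196,  0.022 ])]
well 2 [(array([ 0.62338261, -0.21201175,  0.01758341]), [np.float64(0.8), np.float64(0.8)])] [array([ 0.6254, -0.2157,  0.022 ]), array([ 0.6214, -0.2144,  0.022 ]), array([ 0.6218, -0.2096,  0.022 ])]
well top [0.61765091 0.16283855 0.022     ]
scene [array([ 0.673, -0.263]), array([0.663, 0.221]), array([0.679, 0.215]), array([ 0.685, -0.264])] [[455, 232], [344, 385], [449, 230]]
side [array([0.503, 0.176]), array([0.678, 0.296]), array([ 0.684, -0.262]), array([ 0.566, -0.307])] [[345, 196], [392, 191], [480, 339], [412, 350]]
wrist  [[361, 0], [367, 86], [365, 267], [358, 395], [347, 396], [350, 0]]
```

Emit:
drive_tool --plan '[{"claw": 8.5, "travel": [5, -4.5, 1]}, {"claw": 8.5, "travel": [9.7, -8.6, 3]}, {"claw": 8.5, "travel": [9.7, -8.6, 3]}, {"claw": 8.5, "travel": [9.7, -8.6, 3]}, {"claw": 8.5, "travel": [9.7, -8.6, 3]}]' --squeeze 40

```text
invalid input
```

```bash
python3 - <<'E'
from h import *
c=optics.read_camera("wrist"); cv2.imwrite("pics/w1.png",c["img"]); s=arm.read_state(); print(s["tcp_pos"],s["tcp_rot"],c["R"],c["t"], s["time_s"])
import pickle; pickle.dump(c,open("w1.pkl","wb"))
E
```

```text
[ 5.24953449e-01 -1.00709564e-05  2.31164579e-01] [-9.31093637e-05  7.07116878e-01  7.07096674e-01 -7.62819747e-05] [[ 9.99999480e-01  8.02556348e-04  6.29681581e-04]
 [ 5.93468716e-04 -9.59771740e-01  2.80780796e-01]
 [ 8.29692997e-04 -2.80780276e-01 -9.59771717e-01]] [-0.52537939 -0.03776514  0.37822557] 0.35
```

View pics/w1.png

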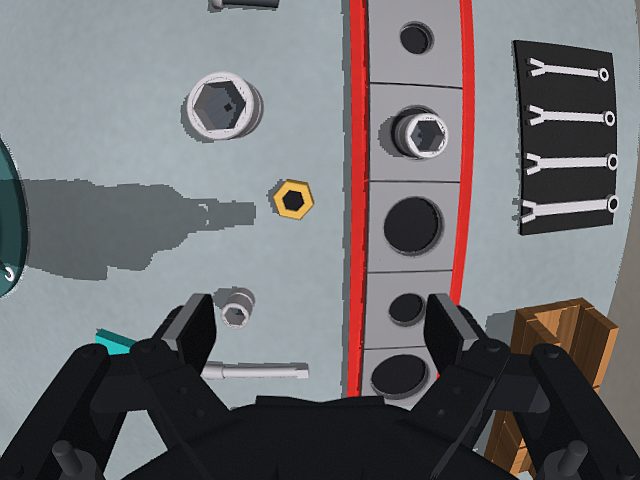

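The arm has not moved: the call was refused, probably because `yaw` was missing. The view is unchanged.

Emit:
drive_tool --plan '[{"claw": 8.5, "travel": [5, -4.5, 1], "yaw": 0}, {"claw": 8.5, "travel": [9.7, -8.6, 3], "yaw": 0}, {"claw": 8.5, "travel": [9.7, -8.6, 3], "yaw": 0}, {"claw": 8.5, "travel": [9.7, -8.6, 3], "yaw": 0}, {"claw": 8.5, "travel": [9.7, -8.6, 3], "yaw": 0}]' --squeeze 40

```text
time_s: 0.98
tcp_pos: [0.4401, 0.0964, 0.2016]
tcp_rot: [0.0, 0.707, 0.707, 0.0]
contact_force: [0.4, -0.2, -0.5]
grip_width: 0.993
grasp_force: 0.0
```

```bash
python3 - <<'E'
from h import *
c=optics.read_camera("wrist"); cv2.imwrite("pics/w2.png",c["img"]); s=arm.read_state(); print(s["tcp_pos"],s["tcp_rot"], s["time_s"])
import pickle; pickle.dump(c,open("w2.pkl","wb"))
E
```

```text
[0.44004184 0.09632796 0.20149339] [2.47302351e-04 7.07488293e-01 7.06724993e-01 1.96580944e-04] 1.025
```

View pics/w2.png

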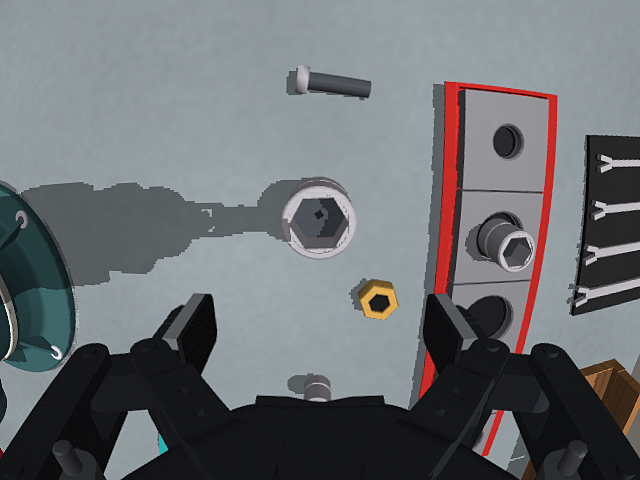

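Wrist view above e: its top ring is centred near (319,221), the smallest well is at (508,141), and c's top is at (515,251).

```bash
python3 - <<'E'
from h import *
import pickle
A=pickle.load(open("w1.pkl","rb"));B=pickle.load(open("w2.pkl","rb"))
for c,box in((A,(180,65,265,145)),(B,(270,170,365,265))):
    i=c["img"].astype(int); m=((i[...,2]-i[...,1]>-4)&(i.max(2)>185)).astype(np.uint8)
    x0,y0,x1,y1=box; k=np.argwhere(m[y0:y1,x0:x1])[:,::-1].astype(np.float32)+[x0,y0]
    print(cv2.minEnclosingCircle(k.astype(np.float32)), cv2.fitEllipse(cv2.convexHull(k.astype(np.float32))))
i=B["img"]
for e,a in dark(i):
    if 440<e[0][0]<560: print("dark",np.round(e[0],1),np.round(e[1],1))
E=[(c,cv2) for c in()]
for nm,p,q in (("e",(219,105),(319,221)),("aw",(416.6,37.8),(508,141)),("c",(427,134),(515,251))):
    x,r=tri([ray(A,"wrist",p),ray(B,"wrist",q)]); print(nm,x.round(4),r)
E
```

```text
((219.5, 104.5), 34.212669372558594) ((219.68507385253906, 104.65647888183594), (63.27463150024414, 68.23928833007812), 37.55859375)
((318.952880859375, 221.73876953125), 36.26392364501953) ((319.0420227050781, 222.08670043945312), (70.19495391845703, 72.331298828125), 68.6221923828125)
dark [516.7 251.2] [24.5 31.4]
dark [499.9 239. ] [47.6 54.2]
dark [507.3 141.2] [28.7 33.3]
dark [464.5 186.9] [120.4 239.3]
e [0.4398 0.0937 0.0576] [np.float64(0.6), np.float64(0.6)]
aw [0.6185 0.1636 0.0198] [np.float64(0.3), np.float64(0.3)]
c [0.6175 0.068  0.0579] [np.float64(0.8), np.float64(0.8)]
```

Emit:
drive_tool --plan '[{"claw": 8.5, "travel": [-0.1, 0, 6], "yaw": 0}, {"claw": 8.5, "travel": [-0.1, 0, 12], "yaw": 0}, {"claw": 8.5, "travel": [-0.1, 0, 16], "yaw": 0}, {"claw": 8.5, "travel": [-0.1, 0, 18.1], "yaw": 0}, {"claw": 8.5, "travel": [-0.1, 0, 18.1], "yaw": 0}, {"claw": 5, "travel": [-0.1, 0, 18.1], "yaw": 0}, {"claw": 5, "travel": [-0.1, 0, 18.1], "yaw": 0}, {"claw": 5, "travel": [-0.1, 0, 18.1], "yaw": 0}, {"claw": 5, "travel": [-0.1, 0, 18.1], "yaw": 0}, {"claw": 5, "travel": [-0.1, 0, 18.1], "yaw": 0}]' --squeeze 70

```text
time_s: 2.28
tcp_pos: [0.44, 0.0958, 0.0216]
tcp_rot: [0.001, 0.707, 0.707, 0.001]
contact_force: [-0.8, -0.7, 7.2]
grip_width: 0.686
grasp_force: 74.5
```

Emit:
drive_tool --plan '[{"claw": 5, "travel": [0, 0, -2], "yaw": 0}, {"claw": 5, "travel": [0, 0, -6], "yaw": 0}, {"claw": 5, "travel": [-3, 2, -10], "yaw": 0}, {"claw": 5, "travel": [-7, 4, -10], "yaw": 0}, {"claw": 5, "travel": [-12, 7, -10], "yaw": 0}, {"claw": 5, "travel": [-17, 10, -10], "yaw": 0}, {"claw": 5, "travel": [-22, 13, -10], "yaw": 0}, {"claw": 5, "travel": [-26, 16, -10], "yaw": 0}, {"claw": 5, "travel": [-29, 17.5, -10], "yaw": 0}, {"claw": 5, "travel": [-30.7, 18.2, -10], "yaw": 0}]'

```text
time_s: 3.52
tcp_pos: [0.6214, -0.2125, 0.1203]
tcp_rot: [-0.0, 0.707, 0.707, -0.0]
contact_force: [0.3, 0.0, -6.5]
grip_width: 0.68
grasp_force: 78.3
```

Emit:
drive_tool --plan '[{"claw": 5, "travel": [0, 0, 0], "yaw": 0}, {"claw": 5, "travel": [0, 0, 0], "yaw": 0}, {"claw": 5, "travel": [0, 0, 0], "yaw": 0}]'

```text
time_s: 3.9
tcp_pos: [0.6207, -0.2101, 0.1206]
tcp_rot: [-0.0, 0.707, 0.707, 0.0]
contact_force: [-1.2, 0.0, -6.1]
grip_width: 0.682
grasp_force: 78.3
```

```bash
python3 - <<'E'
from h import *
s=arm.read_state(); print(s["tcp_pos"],s["grip_width"],s["grasp_force"],s["contact_force"], s["time_s"])
c=optics.read_camera("wrist"); cv2.imwrite("pics/w3.png",c["img"])
c2=optics.read_camera("side"); cv2.imwrite("pics/s3.png",c2["img"])
cv2.imwrite("pics/v3.png",np.hstack([cv2.resize(c["img"],(400,300)),cv2.resize(c2["img"][150:450,240:640],(400,300))]))
for e,a in dark(c["img"]): print(np.round(e[0],1),np.round(e[1],1),[plane(c,"wrist",e[0],.022).round(4)])
E
```

```text
[ 0.62071851 -0.2100777   0.12059091] 0.6824846187406145 78.27678269684839 [-1.21448816  0.01179183 -6.0795285 ] 3.9
[319.6 325.7] [ 57.  100.5] [array([ 0.6213, -0.281 ,  0.022 ])]
[628.4 291.4] [48.3 82.1] [array([ 0.918 , -0.2667,  0.022 ])]
[  5.  254.4] [16.5 93. ] [array([ 0.3308, -0.2298,  0.022 ])]
[320.2 229.5] [87.  99.6] [array([ 0.6215, -0.2067,  0.022 ])]
[555.5 196.9] [ 46.5 167.7] [array([ 0.8011, -0.1801,  0.022 ])]
[282.4 523.1] [493.9 985.8] [array([ 0.5768, -0.5736,  0.022 ])]
[319.4  98.9] [57.2 58.7] [array([ 0.6209, -0.1202,  0.022 ])]
[565.2  12.1] [ 69.9 138.4] [array([ 0.8068, -0.0346,  0.022 ])]
[316.8 -12.9] [36.  67.4] [array([ 0.619 , -0.0429,  0.022 ])]
[293.3  22.3] [ 38.7 194.5] [array([ 0.6041, -0.0683,  0.022 ])]
```

View pics/v3.png

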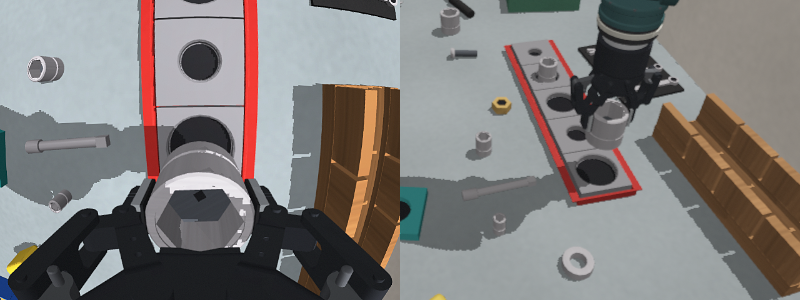

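Socket e is held upright over the front of its well, and the side view shows it clear of the wooden bins. Lowering it now.

Emit:
drive_tool --plan '[{"claw": 5, "travel": [-0.2, 0, 3], "yaw": 0}, {"claw": 5, "travel": [-0.2, 0, 6], "yaw": 0}, {"claw": 5, "travel": [-0.2, 0, 7.5], "yaw": 0}, {"claw": 5, "travel": [-0.2, 0, 8.2], "yaw": 0}, {"claw": 5, "travel": [-0.2, 0, 8.6], "yaw": 0}, {"claw": 5, "travel": [-0.2, 0, 8.9], "yaw": 0}, {"claw": 5, "travel": [-0.2, 0, 8.9], "yaw": 0}, {"claw": 5, "travel": [-0.2, 0, 8.9], "yaw": 0}]'

```text
time_s: 5.0
tcp_pos: [0.6212, -0.2131, 0.0317]
tcp_rot: [0.0, 0.707, 0.707, 0.0]
contact_force: [0.2, -0.4, -3.6]
grip_width: 0.681
grasp_force: 78.4
```

Emit:
drive_tool --plan '[{"claw": 5, "travel": [0, 0, 0.1], "yaw": 0}, {"claw": 8.5, "travel": [0, 0, 0], "yaw": 0}, {"claw": 8.5, "travel": [0, 0, 0], "yaw": 0}, {"claw": 8.5, "travel": [0, 0, 0], "yaw": 0}, {"claw": 8.5, "travel": [0, 0, 0], "yaw": 0}, {"claw": 8.5, "travel": [0, 0, -3], "yaw": 0}, {"claw": 8.5, "travel": [0, 0, -9], "yaw": 0}, {"claw": 8.5, "travel": [0, 0, -15], "yaw": 0}, {"claw": 8.5, "travel": [0, 0, -17], "yaw": 0}, {"claw": 8.5, "travel": [0, 0, -17], "yaw": 0}]'

```text
time_s: 6.25
tcp_pos: [0.6217, -0.2133, 0.2026]
tcp_rot: [0.001, 0.707, 0.707, 0.0]
contact_force: [-0.3, 1.1, -0.9]
grip_width: 0.997
grasp_force: 0.0
```

```bash
python3 - <<'E'
from h import *
s=arm.read_state(); print(s["tcp_pos"],s["grip_width"],s["contact_force"], s["time_s"])
c=optics.read_camera("wrist"); sc=optics.read_camera("scene"); si=optics.read_camera("side")
a=sc["img"][120:420,190:490]; b=si["img"][130:430,250:550]
cv2.imwrite("pics/v4.png",np.hstack([a,b])); cv2.imwrite("pics/sc4.png",sc["img"]);cv2.imwrite("pics/si4.png",si["img"]);cv2.imwrite("pics/w4.png",c["img"])
print(plane(si,"side",(289,168.5),.028))
E
```

```text
[ 0.62166361 -0.2132704   0.20260932] 0.9970926833199627 [-0.27419805  1.13948952 -0.9490981 ] 6.25
[0.43810963 0.34977111 0.028     ]
```

View pics/v4.png

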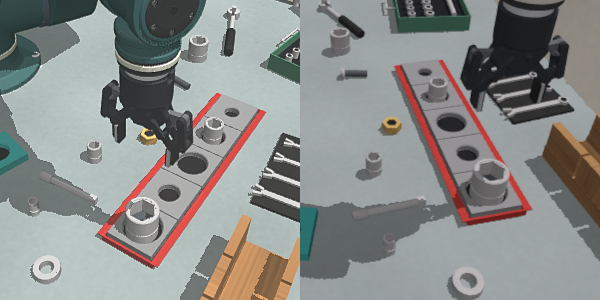

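Socket e stands upright in the widest well, at the bottom of both views. Next is d, near (0.438, 0.350).

Emit:
drive_tool --plan '[{"claw": 8.5, "travel": [4, -1.3, 0], "yaw": 0}, {"claw": 8.5, "travel": [9.5, -3.2, 0], "yaw": 0}, {"claw": 8.5, "travel": [15, -5, 0], "yaw": 0}, {"claw": 8.5, "travel": [20.5, -6.9, 0], "yaw": 0}, {"claw": 8.5, "travel": [26, -8.7, 0], "yaw": 0}, {"claw": 8.5, "travel": [31.5, -10.5, 0], "yaw": 0}, {"claw": 8.5, "travel": [37, -12.3, 0], "yaw": 0}, {"claw": 8.5, "travel": [42.5, -14.2, 0], "yaw": 0}, {"claw": 8.5, "travel": [48, -16, 0], "yaw": 0}, {"claw": 8.5, "travel": [53, -18, 0], "yaw": 0}]'

```text
time_s: 7.65
tcp_pos: [0.4396, 0.3186, 0.2]
tcp_rot: [-0.0, 0.707, 0.707, -0.001]
contact_force: [0.8, -0.5, 0.2]
grip_width: 0.998
grasp_force: 0.0
```

Emit:
drive_tool --plan '[{"claw": 8.5, "travel": [0, 0, 0], "yaw": 0}, {"claw": 8.5, "travel": [0, 0, 0], "yaw": 0}, {"claw": 8.5, "travel": [0, 0, 0], "yaw": 0}]'

```text
time_s: 8.02
tcp_pos: [0.4413, 0.316, 0.2009]
tcp_rot: [-0.0, 0.708, 0.707, -0.0]
contact_force: [0.8, 0.5, 0.8]
grip_width: 0.995
grasp_force: 0.0
```

```bash
python3 - <<'E'
from h import *
s=arm.read_state(); print(s["tcp_pos"],s["tcp_rot"],s["time_s"])
c=optics.read_camera("wrist"); i=c["img"]; cv2.imwrite("pics/w5.png",i)
m=((i[...,2].astype(int)-i[...,1]>-4)&(i.max(2)>175)).astype(np.uint8)
for k in cv2.findContours(m,cv2.RETR_EXTERNAL,cv2.CHAIN_APPROX_NONE)[0]:
    if cv2.contourArea(k)>300: e=cv2.fitEllipse(cv2.convexHull(k)); print(np.round(e[0],1),np.round(e[1],1),plane(c,"wrist",e[0],.056).round(4))
E
```

```text
[0.44132849 0.31596471 0.20088469] [-6.18408589e-05  7.07625387e-01  7.06587696e-01 -3.69064536e-04] 8.025
[424.9 372.5] [12.1 62.9] [0.5456 0.1603 0.056 ]
[487.  328.9] [ 71.7 101.6] [0.6035 0.207  0.056 ]
[315.1 195.1] [58.5 59.9] [0.4383 0.3344 0.056 ]
[ 83.3 114.4] [ 21.3 114.1] [0.2346 0.4121 0.056 ]
```

View pics/w5.png

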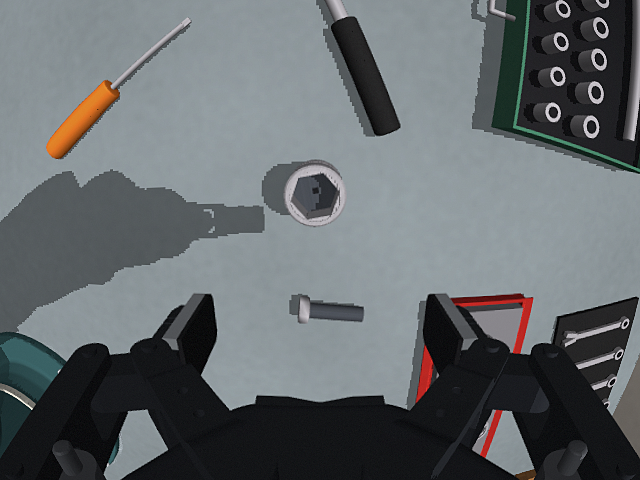

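Picture: d's top ring is at (315,195). The wrench handle ends at (385,130), out of the fingers' way. I'll move above d and lower, then confirm from a second view.

Emit:
drive_tool --plan '[{"claw": 8.5, "travel": [0.9, -0.2, 3], "yaw": 0}, {"claw": 8.5, "travel": [1.8, -0.3, 6], "yaw": 0}, {"claw": 8.5, "travel": [1.8, -0.3, 6], "yaw": 0}, {"claw": 8.5, "travel": [1.8, -0.3, 6], "yaw": 0}, {"claw": 8.5, "travel": [1.8, -0.3, 6], "yaw": 0}]'

```text
time_s: 8.7
tcp_pos: [0.4387, 0.3348, 0.1425]
tcp_rot: [0.0, 0.707, 0.707, 0.001]
contact_force: [-0.4, 0.0, -0.2]
grip_width: 0.994
grasp_force: 0.0
```

```bash
python3 - <<'E'
from h import *
s=arm.read_state(); print(s["tcp_pos"],s["tcp_rot"],s["time_s"])
c=optics.read_camera("wrist"); i=c["img"]; cv2.imwrite("pics/w6.png",i)
m=((i[...,2].astype(int)-i[...,1]>-4)&(i.max(2)>175)).astype(np.uint8)
for k in cv2.findContours(m,cv2.RETR_EXTERNAL,cv2.CHAIN_APPROX_NONE)[0]:
    if cv2.contourArea(k)>300: e=cv2.fitEllipse(cv2.convexHull(k)); print(np.round(e[0],1),np.round(e[1],1),plane(c,"wrist",e[0],.056).round(4), plane(c,"wrist",e[0],.046).round(4))
E
```

```text
[0.43870415 0.33484954 0.14248355] [2.76651565e-04 7.07317014e-01 7.06895958e-01 8.18488534e-04] 8.7
[318.  239.9] [69.4 72.8] [0.4383 0.3347 0.056 ] [0.4383 0.3316 0.046 ]
[ 50.4 135.8] [ 24.5 124.9] [0.241  0.4141 0.056 ] [0.2324 0.4145 0.046 ]
```

The two wrist views agree: d is at (0.438, 0.3345) with its top at 56 mm.

Emit:
drive_tool --plan '[{"claw": 8.5, "travel": [0, 0, 6], "yaw": 0}, {"claw": 8.5, "travel": [0, 0, 10], "yaw": 0}, {"claw": 8.5, "travel": [0, 0, 12.3], "yaw": 0}, {"claw": 8.5, "travel": [0, 0, 12.3], "yaw": 0}, {"claw": 4, "travel": [0, 0, 12.3], "yaw": 0}, {"claw": 4, "travel": [0, 0, 12.3], "yaw": 0}, {"claw": 4, "travel": [0, 0, 12.3], "yaw": 0}, {"claw": 4, "travel": [0, 0, 12.3], "yaw": 0}, {"claw": 4, "travel": [0, 0, 12.3], "yaw": 0}, {"claw": 4, "travel": [0, 0, 12.3], "yaw": 0}]'

```text
time_s: 10.0
tcp_pos: [0.4386, 0.3354, 0.0198]
tcp_rot: [0.0, 0.707, 0.707, 0.001]
contact_force: [-1.4, -1.5, 11.1]
grip_width: 0.566
grasp_force: 71.4
```

Emit:
drive_tool --plan '[{"claw": 4, "travel": [0, 0, -2], "yaw": 0}, {"claw": 4, "travel": [0, 0, -6], "yaw": 0}, {"claw": 4, "travel": [-2, 1, -10], "yaw": 0}, {"claw": 4, "travel": [-7, 3.5, -10], "yaw": 0}, {"claw": 4, "travel": [-12.5, 6.3, -10], "yaw": 0}, {"claw": 4, "travel": [-18, 9.1, -10], "yaw": 0}, {"claw": 4, "travel": [-23.5, 11.9, -10], "yaw": 0}, {"claw": 4, "travel": [-29, 14.7, -10], "yaw": 0}, {"claw": 4, "travel": [-33.5, 17, -10], "yaw": 0}, {"claw": 4, "travel": [-36, 18.2, -10], "yaw": 0}]'

```text
time_s: 11.25
tcp_pos: [0.6209, -0.0275, 0.1186]
tcp_rot: [0.0, 0.708, 0.706, 0.0]
contact_force: [0.1, 0.6, -4.3]
grip_width: 0.565
grasp_force: 73.5
```

Emit:
drive_tool --plan '[{"claw": 4, "travel": [0, 0, 0], "yaw": 0}, {"claw": 4, "travel": [0, 0, 0], "yaw": 0}, {"claw": 4, "travel": [0, 0, 0], "yaw": 0}]'

```text
time_s: 11.62
tcp_pos: [0.6196, -0.024, 0.1185]
tcp_rot: [-0.0, 0.707, 0.707, 0.0]
contact_force: [-0.4, 1.0, -3.2]
grip_width: 0.564
grasp_force: 73.5
```

```bash
python3 - <<'E'
from h import *
s=arm.read_state(); print(s["tcp_pos"],s["grip_width"],s["grasp_force"],s["contact_force"],s["time_s"])
c=optics.read_camera("wrist"); si=optics.read_camera("side")
cv2.imwrite("pics/v7.png",np.hstack([cv2.resize(c["img"],(400,300)),si["img"][150:450,240:640]]))
E
```

```text
[ 0.61959392 -0.02404417  0.11854516] 0.5642723397179185 73.48331317305565 [-0.39827444  0.97496433 -3.18411923] 11.625
```

View pics/v7.png

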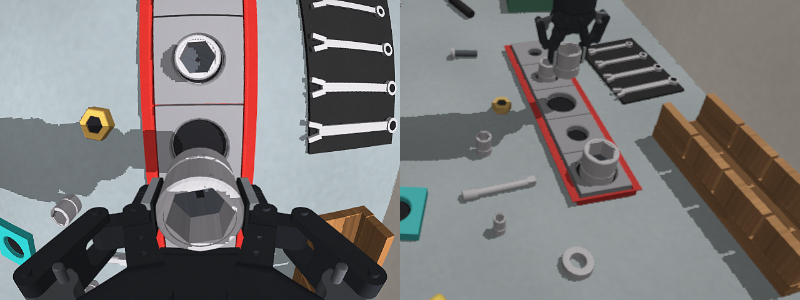

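Socket d is held upright above the well next to c. Lowering it now.

Emit:
drive_tool --plan '[{"claw": 4, "travel": [-0.1, 0.1, 3], "yaw": 0}, {"claw": 4, "travel": [-0.1, 0.1, 6], "yaw": 0}, {"claw": 4, "travel": [-0.1, 0.1, 7.5], "yaw": 0}, {"claw": 4, "travel": [-0.1, 0.1, 8.2], "yaw": 0}, {"claw": 4, "travel": [-0.1, 0.1, 8.6], "yaw": 0}, {"claw": 4, "travel": [-0.1, 0.1, 8.9], "yaw": 0}, {"claw": 4, "travel": [-0.1, 0.1, 8.9], "yaw": 0}, {"claw": 4, "travel": [-0.1, 0.1, 8.9], "yaw": 0}]'

```text
time_s: 12.72
tcp_pos: [0.6214, -0.0261, 0.0298]
tcp_rot: [0.0, 0.707, 0.707, 0.0]
contact_force: [-0.7, 0.0, 0.4]
grip_width: 0.565
grasp_force: 73.6
```

Emit:
drive_tool --plan '[{"claw": 8.5, "travel": [0, 0, 0], "yaw": 0}, {"claw": 8.5, "travel": [0, 0, 0], "yaw": 0}, {"claw": 8.5, "travel": [0, 0, 0], "yaw": 0}, {"claw": 8.5, "travel": [0, 0, 0], "yaw": 0}, {"claw": 8.5, "travel": [0, 0, -3], "yaw": 0}, {"claw": 8.5, "travel": [0, 0, -9], "yaw": 0}, {"claw": 8.5, "travel": [-2, -5, -12], "yaw": 0}, {"claw": 8.5, "travel": [-4.5, -10, -12], "yaw": 0}, {"claw": 8.5, "travel": [-7, -15, -12], "yaw": 0}, {"claw": 8.5, "travel": [-8.4, -18.6, -12], "yaw": 0}]'

```text
time_s: 13.98
tcp_pos: [0.433, -0.1106, 0.1494]
tcp_rot: [0.0, 0.707, 0.707, -0.0]
contact_force: [0.1, 0.1, -0.1]
grip_width: 0.998
grasp_force: 0.0
```

Emit:
drive_tool --plan '[{"claw": 8.5, "travel": [0, 0, 0], "yaw": 0}, {"claw": 8.5, "travel": [0, 0, 0], "yaw": 0}, {"claw": 8.5, "travel": [0, 0, 0], "yaw": 0}]'

```text
time_s: 14.35
tcp_pos: [0.4358, -0.1098, 0.1492]
tcp_rot: [0.0, 0.707, 0.707, 0.0]
contact_force: [-0.3, 0.9, -0.3]
grip_width: 0.994
grasp_force: 0.0
```

```bash
python3 - <<'E'
from h import *
s=arm.read_state(); print(s["tcp_pos"],s["tcp_rot"],s["time_s"])
c=optics.read_camera("wrist"); i=c["img"]; si=optics.read_camera("side")
m=((i[...,2].astype(int)-i[...,1]>-4)&(i.max(2)>170)).astype(np.uint8)
for k in cv2.findContours(m,cv2.RETR_EXTERNAL,cv2.CHAIN_APPROX_NONE)[0]:
    if cv2.contourArea(k)>200: e=cv2.fitEllipse(cv2.convexHull(k)); print(np.round(e[0],1),np.round(e[1],1),plane(c,"wrist",e[0],.044).round(4))
cv2.imwrite("pics/v8.png",np.hstack([cv2.resize(i,(400,300)),si["img"][150:450,240:640]]))
E
```

```text
[ 0.43576491 -0.10980218  0.14919118] [1.34791014e-05 7.06856152e-01 7.07357320e-01 4.63848975e-05] 14.35
[543.6 354.3] [37.5 53.9] [ 0.6458 -0.2282  0.044 ]
[270.4 336.3] [26.9 35.9] [ 0.398  -0.1949  0.044 ]
[347.1 332.4] [ 28.1 124.7] [ 0.4577 -0.1909  0.044 ]
[322.4 235.6] [37.8 39.4] [ 0.4382 -0.1127  0.044 ]
[405.1  77. ] [46.6 50.4] [ 0.493  -0.0027  0.044 ]
[539.4 191.6] [107.6 410.7] [ 0.6044 -0.0775  0.044 ]
[472.2 152. ] [ 32.1 332.4] [ 0.5433 -0.0514  0.044 ]
```

View pics/v8.png

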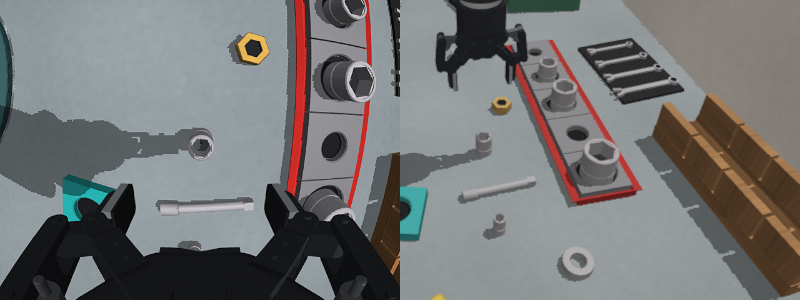

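Socket d stands in its well. Socket b's ring is near (201,146) in the half-size wrist picture, with the bar clear below it.

Emit:
drive_tool --plan '[{"claw": 6, "travel": [-0.2, 0.2, 5], "yaw": 0}, {"claw": 6, "travel": [-0.2, 0.2, 9], "yaw": 0}, {"claw": 6, "travel": [-0.2, 0.2, 12], "yaw": 0}, {"claw": 6, "travel": [-0.2, 0.2, 13.2], "yaw": 0}, {"claw": 6, "travel": [-0.2, 0.2, 13.2], "yaw": 0}, {"claw": 2, "travel": [-0.2, 0.2, 13.2], "yaw": 0}, {"claw": 2, "travel": [-0.2, 0.2, 13.2], "yaw": 0}, {"claw": 2, "travel": [-0.2, 0.2, 13.2], "yaw": 0}, {"claw": 2, "travel": [-0.2, 0.2, 13.2], "yaw": 0}, {"claw": 2, "travel": [-0.2, 0.2, 13.2], "yaw": 0}]' --squeeze 50

```text
time_s: 15.7
tcp_pos: [0.4378, -0.1123, 0.0184]
tcp_rot: [0.001, 0.707, 0.707, 0.0]
contact_force: [-1.8, 1.0, 9.1]
grip_width: 0.333
grasp_force: 48.6
```

Emit:
drive_tool --plan '[{"claw": 2, "travel": [0, 0, -2], "yaw": 0}, {"claw": 2, "travel": [0, 0, -6], "yaw": 0}, {"claw": 2, "travel": [0, 2, -10], "yaw": 0}, {"claw": 2, "travel": [-0.3, 6, -10], "yaw": 0}, {"claw": 2, "travel": [-0.5, 11, -10], "yaw": 0}, {"claw": 2, "travel": [-0.7, 15, -10], "yaw": 0}, {"claw": 2, "travel": [-0.7, 18.3, -10], "yaw": 0}, {"claw": 2, "travel": [-0.7, 18.3, -10], "yaw": 0}, {"claw": 2, "travel": [-0.7, 18.3, -10], "yaw": 0}, {"claw": 2, "travel": [-0.7, 18.3, -10], "yaw": 0}]'

```text
time_s: 16.95
tcp_pos: [0.6192, -0.119, 0.1177]
tcp_rot: [0.0, 0.707, 0.707, -0.0]
contact_force: [0.0, -0.5, -1.0]
grip_width: 0.33
grasp_force: 49.8
```

```bash
python3 - <<'E'
from h import *
s=arm.read_state(); print(s["tcp_pos"],s["grip_width"],s["grasp_force"],s["contact_force"],s["time_s"])
c=optics.read_camera("wrist"); si=optics.read_camera("side")
cv2.imwrite("pics/v9.png",np.hstack([cv2.resize(c["img"],(400,300)),si["img"][150:450,240:640]]))
E
```

```text
[ 0.61923741 -0.1190037   0.11771882] 0.33013458176343446 49.84614372253418 [ 0.03795121 -0.48737631 -1.02484134] 16.95
```

View pics/v9.png

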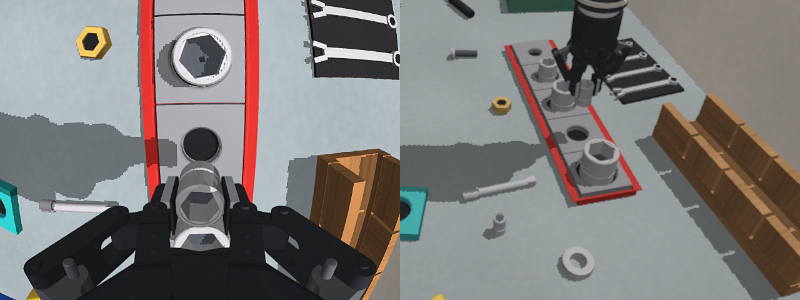

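Socket b is held upright above its well, with e and d seated. Lowering it now.

Emit:
drive_tool --plan '[{"claw": 2, "travel": [-0.1, 0.2, 3], "yaw": 0}, {"claw": 2, "travel": [-0.1, 0.2, 6], "yaw": 0}, {"claw": 2, "travel": [-0.1, 0.2, 7.5], "yaw": 0}, {"claw": 2, "travel": [-0.1, 0.2, 8.2], "yaw": 0}, {"claw": 2, "travel": [-0.1, 0.2, 8.6], "yaw": 0}, {"claw": 2, "travel": [-0.1, 0.2, 8.9], "yaw": 0}, {"claw": 2, "travel": [-0.1, 0.2, 8.9], "yaw": 0}, {"claw": 2, "travel": [-0.1, 0.2, 8.9], "yaw": 0}]'

```text
time_s: 18.05
tcp_pos: [0.6222, -0.1201, 0.0286]
tcp_rot: [0.0, 0.707, 0.707, 0.0]
contact_force: [0.3, 0.4, -0.7]
grip_width: 0.332
grasp_force: 49.8
```

Emit:
drive_tool --plan '[{"claw": 7, "travel": [0, 0, 0], "yaw": 0}, {"claw": 7, "travel": [0, 0, 0], "yaw": 0}, {"claw": 7, "travel": [0, 0, 0], "yaw": 0}, {"claw": 7, "travel": [0, 0, 0], "yaw": 0}, {"claw": 7, "travel": [0, 0, -3], "yaw": 0}, {"claw": 7, "travel": [0, 0, -9], "yaw": 0}, {"claw": 7, "travel": [-3, -5, -12], "yaw": 0}, {"claw": 7, "travel": [-7, -9.5, -12], "yaw": 0}, {"claw": 7, "travel": [-11.5, -14, -12], "yaw": 0}, {"claw": 7, "travel": [-15, -18, -12], "yaw": 0}]'

```text
time_s: 19.3
tcp_pos: [0.4405, -0.2712, 0.1485]
tcp_rot: [0.0, 0.707, 0.707, -0.0]
contact_force: [1.3, -0.1, 0.7]
grip_width: 0.82
grasp_force: 0.0
```

Emit:
drive_tool --plan '[{"claw": 7, "travel": [-1.8, -1.5, 0], "yaw": 0}, {"claw": 7, "travel": [-1.8, -1.5, 0], "yaw": 0}, {"claw": 7, "travel": [-1.8, -1.5, 0], "yaw": 0}, {"claw": 7, "travel": [-1.8, -1.5, 0], "yaw": 0}]'

```text
time_s: 19.8
tcp_pos: [0.4276, -0.2873, 0.1482]
tcp_rot: [-0.0, 0.707, 0.708, 0.0]
contact_force: [0.3, 0.4, -1.0]
grip_width: 0.819
grasp_force: 0.0
```

```bash
python3 - <<'E'
from h import *
s=arm.read_state(); print(s["tcp_pos"],s["tcp_rot"],s["time_s"])
c=optics.read_camera("wrist"); i=c["img"]; si=optics.read_camera("side")
m=((i[...,2].astype(int)-i[...,1]>-4)&(i.max(2)>170)).astype(np.uint8)
for k in cv2.findContours(m,cv2.RETR_EXTERNAL,cv2.CHAIN_APPROX_NONE)[0]:
    if cv2.contourArea(k)>120: e=cv2.fitEllipse(cv2.convexHull(k)); print(np.round(e[0],1),np.round(e[1],1),plane(c,"wrist",e[0],.038).round(4))
cv2.imwrite("pics/v10.png",np.hstack([cv2.resize(i,(400,300)),si["img"][150:450,240:640]]))
E
```

```text
[ 0.42764267 -0.28727243  0.14820866] [-6.91811180e-05  7.06629882e-01  7.07583353e-01  5.90872791e-05] 19.8
[163.3 408.8] [14.5 25.5] [ 0.2761 -0.4681  0.038 ]
[444.3 309.1] [32.5 38.7] [ 0.5277 -0.3526  0.038 ]
[272.2 122.8] [14.9 42.5] [ 0.396  -0.2124  0.038 ]
[387.5 119.5] [ 17.  221.9] [ 0.474  -0.2095  0.038 ]
[577.7  24.8] [23.  34.8] [ 0.6354 -0.1147  0.038 ]
[590.2  94.4] [ 68.7 189.4] [ 0.6474 -0.172   0.038 ]
[518.7 108.9] [168.4 233.2] [ 0.575  -0.1939  0.038 ]
```

View pics/v10.png

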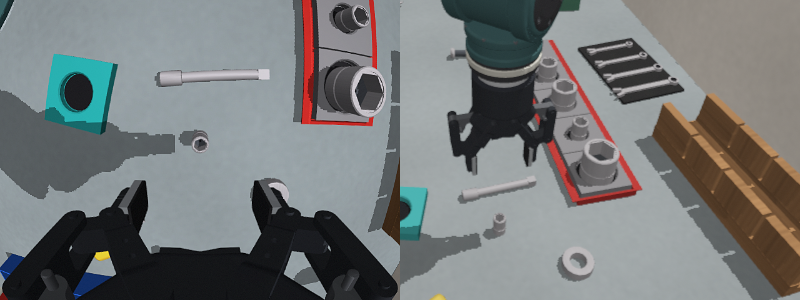

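Picture: b stands in its well. Socket a's top is near (321,232) at full scale, and the distractor ring is well clear.

```bash
python3 - <<'E'
from h import *
c=optics.read_camera("wrist"); i=c["img"][205:260,295:350].astype(int)
m=((i[...,2]-i[...,1]>-4)&(i.max(2)>150)).astype(np.uint8)
for k in cv2.findContours(m,cv2.RETR_EXTERNAL,cv2.CHAIN_APPROX_NONE)[0]:
    if cv2.contourArea(k)>30: e=cv2.minEnclosingCircle(k); p=(e[0][0]+295,e[0][1]+205); print(p,e[1],plane(c,"wrist",p,.038).round(4))
E
```

```text
(320.91428565979004, 230.62571334838867) 13.314496994018555 [ 0.4289 -0.2881  0.038 ]
```

Emit:
drive_tool --plan '[{"claw": 5, "travel": [-0.1, 0.1, 5], "yaw": 0}, {"claw": 5, "travel": [-0.1, 0.1, 9], "yaw": 0}, {"claw": 5, "travel": [-0.1, 0.1, 12], "yaw": 0}, {"claw": 5, "travel": [-0.1, 0.1, 13.2], "yaw": 0}, {"claw": 5, "travel": [-0.1, 0.1, 13.2], "yaw": 0}, {"claw": 1, "travel": [-0.1, 0.1, 13.2], "yaw": 0}, {"claw": 1, "travel": [-0.1, 0.1, 13.2], "yaw": 0}, {"claw": 1, "travel": [-0.1, 0.1, 13.2], "yaw": 0}, {"claw": 1, "travel": [-0.1, 0.1, 13.2], "yaw": 0}, {"claw": 1, "travel": [-0.1, 0.1, 13.2], "yaw": 0}]' --squeeze 35

```text
time_s: 21.2
tcp_pos: [0.4286, -0.2895, 0.0174]
tcp_rot: [0.001, 0.707, 0.707, 0.0]
contact_force: [-0.5, 0.4, 6.9]
grip_width: 0.218
grasp_force: 34.0
```

Emit:
drive_tool --plan '[{"claw": 1, "travel": [0, 0, -3], "yaw": 0}, {"claw": 1, "travel": [0, 0, -8], "yaw": 0}, {"claw": 1, "travel": [3, 1, -12], "yaw": 0}, {"claw": 1, "travel": [8, 3.4, -12], "yaw": 0}, {"claw": 1, "travel": [13, 5.5, -12], "yaw": 0}, {"claw": 1, "travel": [18, 7.6, -12], "yaw": 0}, {"claw": 1, "travel": [23, 9.7, -12], "yaw": 0}, {"claw": 1, "travel": [28, 11.8, -12], "yaw": 0}, {"claw": 1, "travel": [33, 13.9, -12], "yaw": 0}, {"claw": 1, "travel": [38, 16, -12], "yaw": 0}]'

```text
time_s: 22.45
tcp_pos: [0.5886, 0.0928, 0.137]
tcp_rot: [0.0, 0.707, 0.707, 0.0]
contact_force: [1.5, -0.2, 0.4]
grip_width: 0.216
grasp_force: 34.5
```

Emit:
drive_tool --plan '[{"claw": 1, "travel": [4.5, 2, 0], "yaw": 0}, {"claw": 1, "travel": [7.1, 3, 0], "yaw": 0}, {"claw": 1, "travel": [7.1, 3, 0], "yaw": 0}, {"claw": 1, "travel": [7.1, 3, 0], "yaw": 0}, {"claw": 1, "travel": [7.1, 3, 0], "yaw": 0}]'

```text
time_s: 23.08
tcp_pos: [0.6178, 0.1611, 0.1366]
tcp_rot: [0.0, 0.707, 0.707, 0.0]
contact_force: [0.0, 0.3, -0.9]
grip_width: 0.222
grasp_force: 34.5
```

```bash
python3 - <<'E'
from h import *
s=arm.read_state(); print(s["tcp_pos"],s["grip_width"],s["grasp_force"],s["contact_force"],s["time_s"])
c=optics.read_camera("wrist"); si=optics.read_camera("side")
cv2.imwrite("pics/v11.png",np.hstack([cv2.resize(c["img"],(400,300)),si["img"][130:430,240:640]]))
E
```

```text
[0.6177801  0.16105345 0.1366234 ] 0.22152319591687814 34.53259195201099 [ 0.01315399  0.27315968 -0.85604021] 23.075
```

View pics/v11.png

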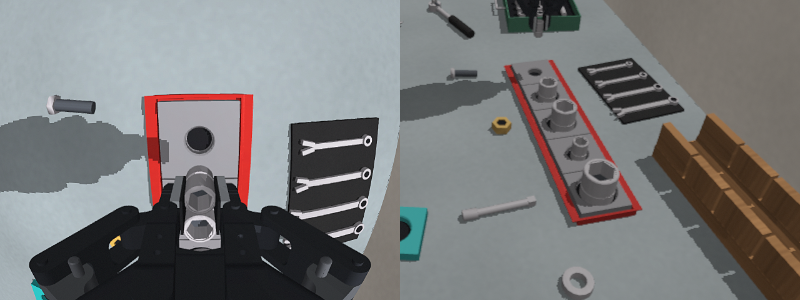

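Socket a is held upright above the smallest well, and b, c, d and e all stand in theirs. Lowering it now.

Emit:
drive_tool --plan '[{"claw": 1, "travel": [0.1, 0.1, 4], "yaw": 0}, {"claw": 1, "travel": [0.1, 0.1, 7.5], "yaw": 0}, {"claw": 1, "travel": [0.1, 0.1, 9.5], "yaw": 0}, {"claw": 1, "travel": [0.1, 0.1, 10.2], "yaw": 0}, {"claw": 1, "travel": [0.1, 0.1, 10.6], "yaw": 0}, {"claw": 1, "travel": [0.1, 0.1, 10.9], "yaw": 0}, {"claw": 1, "travel": [0.1, 0.1, 10.9], "yaw": 0}, {"claw": 1, "travel": [0.1, 0.1, 10.9], "yaw": 0}]'

```text
time_s: 24.18
tcp_pos: [0.6192, 0.1631, 0.0277]
tcp_rot: [0.0, 0.707, 0.707, 0.0]
contact_force: [-0.0, 0.6, -0.7]
grip_width: 0.221
grasp_force: 34.5
```

Emit:
drive_tool --plan '[{"claw": 6, "travel": [0, 0, 0], "yaw": 0}, {"claw": 6, "travel": [0, 0, 0], "yaw": 0}, {"claw": 6, "travel": [0, 0, 0], "yaw": 0}, {"claw": 6, "travel": [0, 0, 0], "yaw": 0}, {"claw": 6, "travel": [0, 0, -3], "yaw": 0}, {"claw": 6, "travel": [0, 0, -9], "yaw": 0}, {"claw": 6, "travel": [-5, -2, -14], "yaw": 0}, {"claw": 6, "travel": [-10, -4, -17], "yaw": 0}, {"claw": 6, "travel": [-14, -5, -17], "yaw": 0}, {"claw": 6, "travel": [-14, -5, -17], "yaw": 0}]'

```text
time_s: 25.42
tcp_pos: [0.5686, 0.0205, 0.1982]
tcp_rot: [0.001, 0.708, 0.706, 0.0]
contact_force: [0.4, 0.1, -0.4]
grip_width: 0.698
grasp_force: 0.0
```

```bash
python3 - <<'E'
from h import *
c=optics.read_camera("wrist"); si=optics.read_camera("side"); print(arm.read_state()["time_s"])
cv2.imwrite("pics/v12.png",np.hstack([cv2.resize(c["img"],(400,300)),cv2.resize(si["img"][180:360,330:490],(300,300))]))
import pickle; pickle.dump(c,open("w12.pkl","wb"))
E
```

```text
25.525
```

View pics/v12.png

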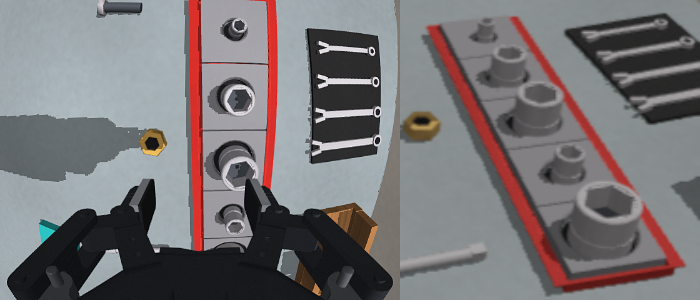

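All five sockets stand upright in their wells, rising in size as required, and the fingers are clear. Handing in.

```bash
python3 -c "
from station import order; print(order.hand_in())"
```

```text
the job is handed in; nothing more can be done
None
```

All four loose sockets are set down upright in their own wells, socket_c was left where it stood, and the job was handed in at about 25.5 s; the hand-in did not report a result.

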